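# Shut the hopper gate in the garage

## Robot

A 6-joint arm with a two-finger parallel gripper is mounted at the origin on the work surface. World frame = base frame: x ahead of the robot, y to its left, z up, the work surface at z = 0. Lengths are in mm, angles in rad, forces in N, time in s.
With the tool pointing down it reaches from about 225 to 875 mm from the base axis. Payload 3.4 kg.
Tool frame: the origin (TCP) lies at the very end of the fingers, on their centre line; the grasp point (between the pads) lies 19 mm behind it (grasp_offset is the distance from the TCP to the grasp point, in mm); z points along the fingers, y is the line along which they close (so a half turn about z gives the same grasp; the last joint's range is limited). The gripper opens to 85 mm and grips with 20 to 120 N. Pads are 22 mm wide; open, the fingers measure 114 mm over their backs; the gripper's body (76 mm by 85 mm) begins 54 mm behind the grasp point. The pads swing forward as they close: fully open they stand 13 mm farther back than shut.
Start: joints at [1.043, 0.276, 1.505, -0, 1.361, -0.121], TCP at [227.531, 528.102, 231.328] pointing down, gripper open.
Joint ranges: [-2.89, 2.89], [-0.75, 2.08], [0.22, 2.7], [-1.18, 4.32], [0.11, 2.71], [-2.7, 2.7]. Speed limits (rad/s): [2.57, 2.57, 3.14, 3.14, 3.14, 3.14].

## Interface

Orientations are given as a unit quaternion [w, x, y, z].
In Python, from workcell import movep, move_linear, move_joints, open_gripper, grab, dwell, inverse_kinematics, get_obs, grab_frame, calibration, PlanningError, sign_off, grasp_offset gives the robot as it stands. The module is installed in compiled form; this text tells all that it offers. Calls block until the motion is done:
- movep(position, orientation): joint-space move of the TCP to a pose.
- move_linear(position, speed=150, orientation=None, force_limit=None): straight line of the TCP; orientation=None keeps the orientation; speed is the mean speed in mm/s. With force_limit (N) it stops when the force on the tool has changed by that much, and returns True; else False.
- move_joints(angles): joint-space move.
- open_gripper() and grab(grasp_force=None): open the fingers fully, or close them until they stop; grasp_force is the grip in N (None keeps the last).
- dwell(seconds).
- inverse_kinematics(position, orientation): joint angles nearest the present ones, or None.
- get_obs(): the state.
- grab_frame(name): name is "side" or "top" or "wrist"; returns the picture (480x640x3 uint8, blue, green, red); there is no depth.
- calibration(name): a dict with "fx", "fy", "cx", "cy" (pixels), "T" (4x4, takes a point from camera to world coordinates); the wrist camera has in their place "T_tool_cam" (4x4, takes a point from camera to tool coordinates, whose origin is the TCP and whose axes are the flange's). Camera axes: x right, y down, z forward; pixel columns grow to the right and rows downward; lengths in mm; the calibration is good to about 2 mm. The wrist camera is an equidistant fisheye: a pixel r from the principal point sees the ray r / f radians off the axis. A picture is of the moment at which its call begins: read the wrist's pose just before it. calibration takes no time and is no camera call.
A pose or a line that the arm cannot do raises PlanningError and nothing moves.
- sign_off(): hands the job in, once; it reports no verdict.
The state is a dict: "clock": time; "q": joint angles; "joint_velocities": joint speeds; "joint_efforts": joint torques, N m; "eef_pos": TCP position; "tcp_rot": TCP orientation; "force": force on the tool from outside, world axes, zero at the start; "moment": the same for the moment, N m; "gripper_width": opening from 0.0 (shut) to 1.0 (fully open).
Only numpy, scipy, OpenCV 4.12 (cv2) and the standard library are available. Lean on these libraries where they do the work, as an engineer would, in place of code of your own. Each camera call takes 0.05 s, during which the arm holds its last target. There are 200 camera calls.

## Task

Two empty bolt hoppers stand on the garage bench, one square and one round, both with their sliding gate pulled out. Push the square hopper's gate fully home, until its spring catch snaps in behind it, and leave it latched. Leave the round hopper's gate open, just as it is.

Things in the scene. Friction and masses are not known exactly. Their poses are not given: they have to be found in the camera images.
- square_tab (a point): Push tab of the square hopper's gate, a bare steel plate upright on the gate's outer end: 60 mm wide (y), 8 mm thick (x), 55 to 113 mm above the bench, round top bar 2 mm proud. Point: middle of its flat outer face, 85 mm up. Axes: x out of that face, away from the hopper and roughly from the robot (push it along -x to shut), y across, z up. Nothing stands behind it.
- square_gate (a joint): How far the square hopper's gate is still open, m: 0 = home at its stop, starts 0.050 to 0.070. Stays where left; slides at about 5 N, about 14 N while wedging the catch aside (from about 0.023). Catch snaps in at about 0.005, then 5 mm of play. Rails beside it: 62 mm high. Hopper: 144 mm square over the rim, 133 mm high; its rim is 52 mm from the tab's outer face when home.
- square_catch (a joint): Spring catch of the square hopper: steel arm 110 mm long with a ramped hook, along the gate's +y side (60 to 90 mm from its centre line, 60 to 85 mm high). Value: swing outwards, rad. 0 = at rest; a pin on the gate swings it out to about 0.09 in passing, then it springs back to 0 behind the pin. It works by itself; do not block it.
- round_tab (a point): Middle of the outer face of the push tab on the other hopper's gate: the hopper with the round mouth (136 mm across the rim), otherwise alike in size and build, 300 mm or more to the left or right of the square one, facing roughly the same way. This gate is open too and stays as it is.

How it is judged:
By the outcome, as a careful person would: the job done as asked, in the order asked, and still so for the second after the job is handed in, with the robot touching nothing.
It also fails if it takes over 27 s, if anything falls off the work surface, if the arm or the gripper's body presses on something with over 40 N, if the wrist force passes 120 N, or if a joint passes its speed limit or range.

## Working session

There is one attempt and no reset: what is moved stays moved. The work goes in short steps, each a Python script; the robot and the scene stay as the last script left them, time stands still between calls to the robot, and variables do not carry over. Pictures are saved under pics/ and viewed, on a budget of 10 in all, crops included, one or two more only if the job needs it, and the job is handed in when it is done.

```bash
mkdir -p pics
python3 - <<'E'
from workcell import *
import cv2,numpy as np
np.set_printoptions(precision=3,suppress=True)
for n in ("top","side","wrist"):
    cv2.imwrite(f"pics/{n}0.png",grab_frame(n)); print(n,calibration(n))
o=get_obs();print(o["clock"],o["eef_pos"],o["tcp_rot"],o["force"],grasp_offset)
E
```

```text
top {'fx': 467.88419830248984, 'fy': 467.88419830248984, 'cx': 317.70281750225905, 'cy': 242.30692273834674, 'T': array([[ -0.161,  -0.967,   0.2  , 333.341],
       [ -0.987,   0.159,  -0.027,  35.756],
       [ -0.006,  -0.201,  -0.98 , 842.851],
       [  0.   ,   0.   ,   0.   ,   1.   ]])}
side {'fx': 591.400481254358, 'fy': 591.400481254358, 'cx': 321.6933405866207, 'cy': 237.65204673320903, 'T': array([[ -0.999,   0.027,  -0.019, 504.346],
       [  0.033,   0.707,  -0.707, 630.995],
       [ -0.005,  -0.707,  -0.707, 669.579],
       [  0.   ,   0.   ,   0.   ,   1.   ]])}
wrist {'fx': 371.64829954431775, 'fy': 371.64829954431775, 'cx': 327.31429386410224, 'cy': 234.70789059931084, 'T_tool_cam': array([[  -0.001,   -0.963,   -0.269,   68.08 ],
       [   1.   ,   -0.001,   -0.   ,    0.597],
       [   0.   ,   -0.269,    0.963, -143.014],
       [   0.   ,    0.   ,    0.   ,    1.   ]])}
0.15 [227.324 527.746 230.631] [-0.     0.202  0.979 -0.001] [ 0.203  0.596 -0.054] 18.700000000000003
```

View pics/top0.png

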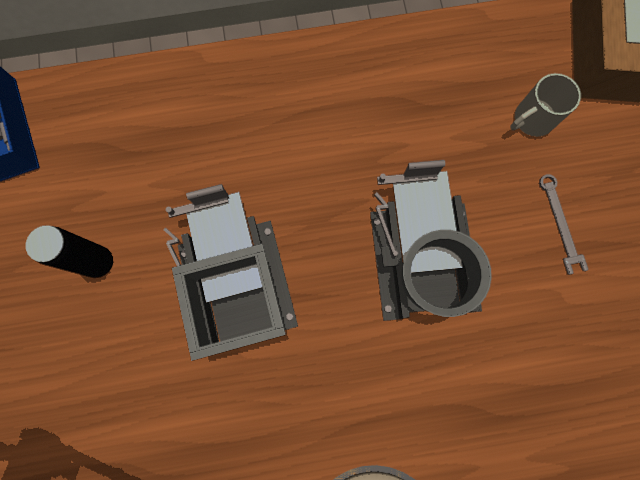

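View pics/side0.png

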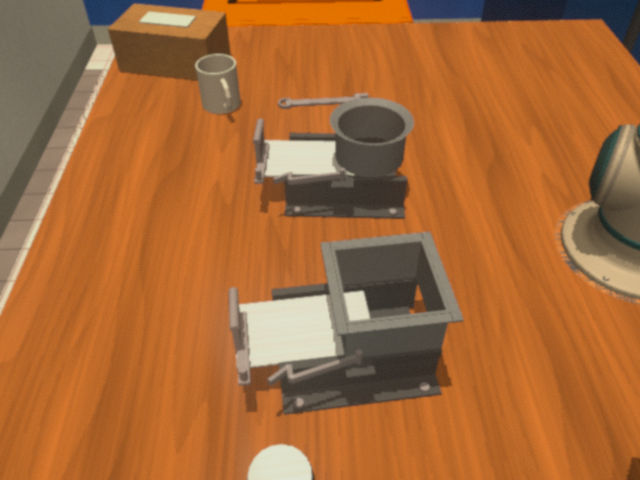

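The square hopper is on the left in the top view: rim corners near (174,267), (263,245), (285,338), (192,360), tab bar around (188,193)–(226,187). The round one is to its right at (447,273). I'll enlarge the square one to get exact pixels.

```bash
cat > h.py <<'E'
import numpy as np
from workcell import *
np.set_printoptions(precision=1,suppress=True)
def cast(n,p,z):
    c=calibration(n);T=c["T"]
    d=T[:3,:3]@[(p[0]-c["cx"])/c["fx"],(p[1]-c["cy"])/c["fy"],1]
    return T[:3,3]+d*(z-T[2,3])/d[2]
E
python3 - <<'E'
from h import *
import cv2
for p in [(174,267),(263,245),(285,338),(192,360)]: print("rim",cast("top",p,133))
for p in [(188,193),(226,187)]: print("bar",cast("top",p,114))
a=cv2.imread("pics/top0.png")[170:370,150:310]; b=cv2.imread("pics/side0.png")[225:415,215:475]
A=cv2.resize(a,None,fx=3,fy=3,interpolation=cv2.INTER_CUBIC)
B=cv2.resize(b[50:170,5:65],None,fx=5,fy=5,interpolation=cv2.INTER_CUBIC)
cv2.imwrite("pics/crop.png",np.hstack([A,B])); print(A.shape,B.shape)
E
```

```text
rim [475.6 240.2 133. ]
rim [487.5 100.6 133. ]
rim [342.5  87.8 133. ]
rim [333.2 227.9 133. ]
bar [597. 211. 114.]
bar [597.1 148.6 114. ]
(600, 480, 3) (600, 300, 3)
```

View pics/crop.png

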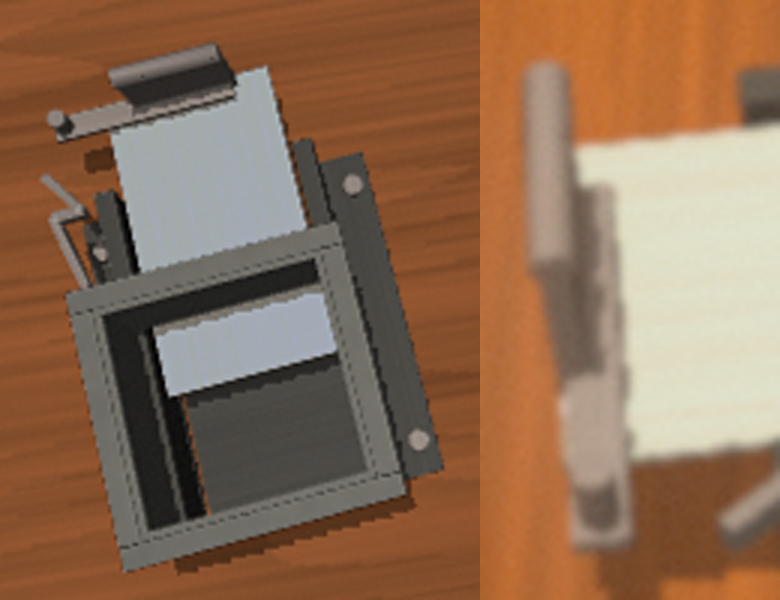

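The crop shows the square rim's outer corners at crop (67,295), (342,226), (408,494), (124,571). The tab's bar midline runs (110,78)–(217,52). Nothing stands behind the tab.

Run:
```python
from h import *
f=lambda u,v:(150+u/3-1/3,170+v/3-1/3)
R=np.array([cast("top",f(*p),133) for p in [(67,295),(342,226),(408,494),(124,571)]])
print(R); e=np.roll(R,-1,0)-R; print("sides",np.linalg.norm(e,axis=1))
x=(e[3]-e[1]); y=e[2]-e[0]
print("yaw x",np.degrees(np.arctan2(x[1],x[0])),"yaw y-90",np.degrees(np.arctan2(-y[0],y[1])))
B=np.array([cast("top",f(*p),112) for p in [(110,78),(217,52)]]); d=B[0]-B[1]
print("bar",B,np.linalg.norm(d),"yaw",np.degrees(np.arctan2(-d[0],d[1])))
yaw=np.mean([np.arctan2(x[1],x[0]),np.arctan2(-y[0],y[1])]);X=np.array([np.cos(yaw),np.sin(yaw),0]);Y=np.array([-X[1],X[0],0])
c=R.mean(0);m=B.mean(0);print("yaw",yaw,"c",c,"mid",m,"along",(m-c)@X,"across",(m-c)@Y,"open",(m-c)@X+4-72-52)
# side view check of bar: lower-edge(near,+y) end and far end
g=lambda u,v:(220+(u-480)/5,275+v/5)
for p in [(545,68),(548,258)]: print("side bar",cast("side",g(*p),114))
```

```text
[[474.6 243.4 133. ]
 [487.3  99.6 133. ]
 [347.6  86.  133. ]
 [333.4 229.3 133. ]]
sides [144.4 140.4 144.1 141.8]
yaw x 5.620733010731038 yaw y-90 5.3609660138825435
bar [[593.7 214.6 112. ]
 [598.9 155.4 112. ]] 59.469784107486824 yaw 4.997196345630502
yaw 0.0958334027212784 c [410.7 164.6 133. ] mid [596.3 185.  112. ] along 186.63848565229625 across 2.562808502657547 open 66.63848565229625
side bar [600.4 159.9 114. ]
side bar [595.6 217.3 114. ]
```

Rim sides measure 142–144 mm (should be 144), the bar 59.5 mm (should be 60), and the side view agrees within 5 mm. That puts the gate about 66 mm open, within the stated range. Next I move in behind the tab and touch it.

```bash
cat >> h.py <<'E'
yaw=0.0958; X=np.array([np.cos(yaw),np.sin(yaw),0]); Y=np.array([-X[1],X[0],0])
c=np.array([410.7,164.6,0]); h=(np.pi+yaw)/2; Q=[0,np.cos(h),np.sin(h),0]
def at(a,z): return c+a*X+2.0*Y+[0,0,z]   # a: along, z: height of TCP
def st():
    o=get_obs(); p=np.array(o["eef_pos"]); print("t",o["clock"],"tcp",p,"along",(p-c)@X,"across",(p-c)@Y,"F",np.array(o["force"]),"grip",o["gripper_width"])
E
python3 - <<'E'
from h import *
import cv2
grab(20)
movep(at(245,232),Q); st()
move_linear(at(245,78),speed=200); st()
print(move_linear(at(195,78),speed=50,force_limit=4)); st()
cv2.imwrite("pics/s1.png",np.hstack([cv2.resize(grab_frame("side")[200:440,150:470],None,fx=1.25,fy=1.25),cv2.resize(grab_frame("top")[140:380,100:420],None,fx=1.25,fy=1.25)]))
E
```

```text
t 2.8833 tcp [653.9 191.  232.1] along 244.60639173089942 across 3.0400234362919196 F [-0.4 -0.1 -0. ] grip 0.0036308492381557913
t 3.8 tcp [655.3 190.5  79.3] along 245.97176551098096 across 2.415019363359196 F [ 0.7 -0.3  0.3] grip 0.0022916339685769317
True
t 4.6 tcp [612.1 185.9  77.9] along 202.55792543905957 across 1.9788885735589734 F [-0.3  0.6  0.6] grip -0.0032838006343443187
```

View pics/s1.png

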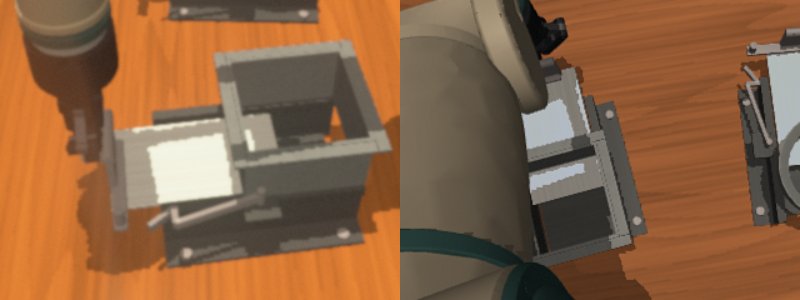

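The side view shows the closed fingers touching the middle of the tab's outer face, at about (85,140), with the catch clear. Contact came at 202.6 along the gate axis; I predicted about 201.6. Home should come at about 135.

Run:
```python
from h import *
import cv2
print(move_linear(at(165,78),speed=45,force_limit=35)); st()
print(move_linear(at(126,78),speed=25,force_limit=30)); st()
cv2.imwrite("pics/s2.png",cv2.resize(grab_frame("side")[200:440,150:470],None,fx=2,fy=2))
```

```text
False
t 5.6917 tcp [576.5 182.3  78. ] along 166.7556391670839 across 1.7899577447819757 F [ 5.9 -0.9 -3.1] grip -0.00031146219203673973
False
t 7.4 tcp [548.4 179.7  79.1] along 138.47876965112522 across 1.8867497576243237 F [ 23.    0.7 -15.8] grip 0.003180063940945466
```

View pics/s2.png

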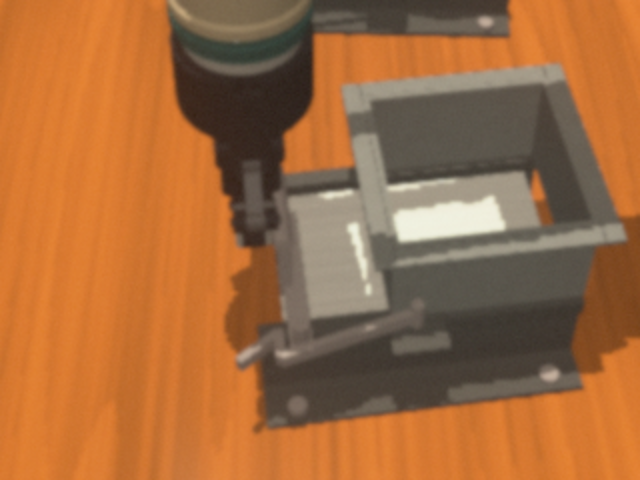

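The gate is nearly in, but the arm sags under load: at 138.5 with 23 N while commanded to 126. I'll press further in small steps to see whether this is the stop.

Run:
```python
from h import *
import cv2
for a in (122,118,114):
    print(move_linear(at(a,78),speed=20,force_limit=25)); st()
    if np.hypot(*get_obs()["force"][:2])>38: break
dwell(.2); st()
cv2.imwrite("pics/s3.png",cv2.resize(grab_frame("side")[250:430,200:420],None,fx=3,fy=3,interpolation=cv2.INTER_CUBIC))
```

```text
False
t 7.8 tcp [548.4 179.9  80. ] along 138.54159428504852 across 2.031550470759586 F [ 29.4   2.3 -17.7] grip -0.0022577280645543468
False
t 8.15 tcp [548.4 179.8  80.3] along 138.5483609803619 across 2.0036889894361263 F [ 36.4   3.6 -24.2] grip -0.0019057778115272367
False
t 8.5 tcp [548.5 179.9  80.6] along 138.594863130195 across 2.06132498012181 F [ 43.6   4.  -29.9] grip 0.0020987192276200406
t 8.7 tcp [548.5 179.9  80.6] along 138.59968387605954 across 2.0531244466702026 F [ 44.1   2.8 -29.9] grip 0.0008400225165516063
```

View pics/s3.png

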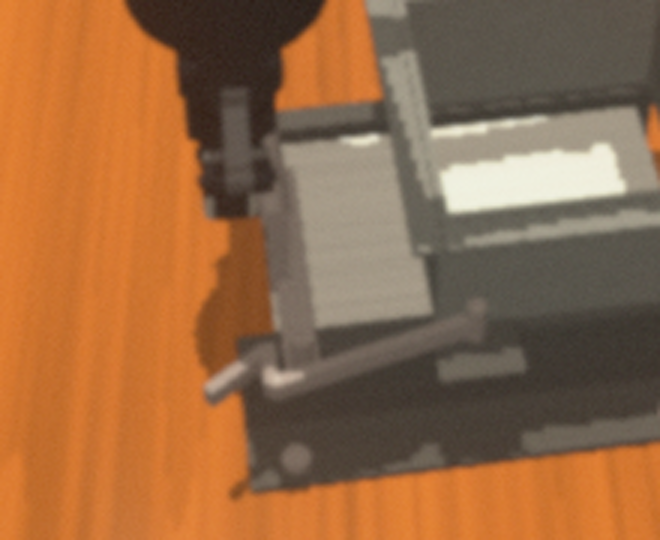

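Position holds at 138.55 while the force goes from 23 to 44 N, so this is a hard stop. The crosspiece at (300,365) looks to be on the hopper side of the hook at (270,378). I'll back off and check unobstructed.

Run:
```python
from h import *
import cv2
move_linear(at(139,78),speed=40); st()
move_linear(at(190,78),speed=100); st()
move_linear(at(190,240),speed=250)
j=get_obs()["q"]; j=list(j); j[0]-=0.75; move_joints(j); st()
S=grab_frame("side");T=grab_frame("top")
cv2.imwrite("pics/side_end.png",S);cv2.imwrite("pics/top_end.png",T)
k=lambda a,f:cv2.resize(a,None,fx=f,fy=f,interpolation=cv2.INTER_CUBIC)
b=k(S[290:420,230:390],2.5); t=k(T[185:315,150:310],2.5)
cv2.imwrite("pics/s4.png",np.hstack([b,t]))
```

```text
t 9.525 tcp [548.3 179.8  77.8] along 138.4063072664317 across 1.9748476471815137 F [ 2.5 -0.2 -1.1] grip 0.0035291580297348935
t 10.1833 tcp [598.6 184.7  77.7] along 188.9431457982095 across 1.9917494879557462 F [-0.5  0.1  0.2] grip -0.003287682411728068
t 12.6667 tcp [ 564.1 -271.7  238.6] along 110.92634400481542 across -448.92466202624786 F [-0.5 -0.7  0.2] grip 0.004699307890874281
```

View pics/s4.png

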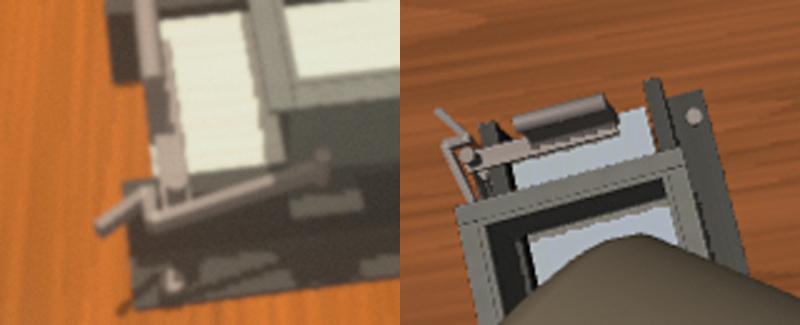

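In the top half the pin at (468,155) sits on the hopper side of the hook at (447–467,138–147). The hook tip maps to full-image (164,230), the same as before the push, so the catch is back at rest. One last numeric check of the opening and the round hopper before I hand in.

Run:
```python
from h import *
import cv2
B=np.array([cast("top",p,112) for p in [(195.6,234.8),(231.9,225.6)]]); m=B.mean(0)
print("open now",(m-c)@X+4-124)
for n,r in (("top",(155,200,375,450)),("side",(115,215,250,300))):
    a=cv2.imread(f"pics/{n}0.png");b=cv2.imread(f"pics/{n}_end.png");s=np.s_[r[0]:r[1],r[2]:r[3]]
    print(n,cv2.phaseCorrelate(*[cv2.cvtColor(i[s],cv2.COLOR_BGR2GRAY).astype(np.float32) for i in (a,b)]))
sign_off(); print(get_obs()["clock"])
```

```text
open now -1.110698191037926
top ((0.5183319642060908, 0.39864924414815306), 0.7417128406100802)
side ((0.09992499667884758, 0.027606180342189646), 0.7459119462966919)
the job is handed in; nothing more can be done
the job is handed in; nothing more can be done
```

I pushed the square hopper's gate home against its stop with closed fingers, backed clear of everything and handed the job in. The arm last reported 12.7 s on its clock, against the 27 s limit.

**Square gate:**
- **Stop:** the gate moved about 64 mm and then did not give while the push rose from 23 to 44 N, so it was at a hard stop.
- **Opening:** the last top picture puts it at -1 mm, which is home within the calibration error.

**Catch:** the pin sits behind the hook, and the hook's tip is at the same pixel as before the push, so the catch has sprung back to rest. I judged this from pictures only and did not pull on the gate to test the latch.

**Round gate:** I never went near it while pushing. Before and after pictures show a 0.1 px shift in the side view and about 0.65 px (about 1 mm) in the top view. The arm or its shadow may have got into the top picture, which I did not check.

**Force:** I pressed harder than I needed to. The last push at the stop reached about 44 N along the gate, plus about 30 N vertically. It went through the fingertips and stayed well under the 120 N wrist limit. It was above the 40 N allowed for the arm or gripper body, but as far as I could see neither touched anything.

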